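# Shut the sprung sample clamp and hold its locking pin down

### The job

The hinged sample clamp on the microscope bench stands open: swing its lid down, then take the round-headed locking pin out of the pin block and push it down through the hole in the lid into the hole in the base. Press the pin down, with nothing but the pin pressing on the lid, until the sprung lid is fully shut, and finish while still pressing it there - do not let go. Leave the square-headed pin, the dish, the slide box and the bottle where they are.

Things in the scene. Friction and masses are not known exactly. Their poses are not given: they have to be found in the camera images.
- clamp: Clamshell sample clamp fixed to the bench: aluminium base block 100 (x) by 130 (y) by 40 mm high. Origin: centre of its underside, on the bench; z up. The lid's hinge runs along x at the +y edge; the base hole lies toward the -y edge. It stands on a thin black mat 140 by 150 mm. Its yaw varies.
- hinge (a point): Middle of the hinge line: in the clamp's frame at x 0, y +65, z 40 mm (top of the base). The hinge line runs along the clamp's x. Two steel hinge ears stand behind it, up to 48 mm above the bench, reaching to y +81 mm.
- base_hole (a point): Centre of the mouth of the round hole in the base: in the clamp's frame at x 0, y -50, z 40 mm. Hole 14 mm wide, vertical, right through the base (40 mm deep).
- lid_hole (a point): Centre of the outer mouth of the round hole in the lid, 14 mm wide. The lid is an aluminium plate 90 by 130 mm, 8 mm thick, with a flush glass window (40 by 44 mm, centred 59 mm from the hinge; may be pushed on). The hole is 115 mm from the hinge line and the lid's free edge 130 mm. When the lid is fully shut the lid hole is straight above the base hole, with its mouth 48 mm above the bench.
- lid (a joint): Lid angle on its hinge, rad: 0 = swung down onto the sprung stop, grows as it opens upward toward +y of the clamp; starts 0.9 to 1.5. The hinge is stiff by friction (about 0.14 N m): the lid stays at whatever angle it is left. It closes under a push of about 2 N on its outer face near the free edge.
- spring (a joint): Sprung stop of the hinge, rad: a spring holds the lowered lid ajar by 0.07 (lid hole about 8 mm above its shut height); 0 = lid pressed fully shut against a hard stop. The lid's angle above the base is the sum of the two joints. Takes about 4 N at the lid hole to start and 8 N to hold fully shut; springs back up when let go.
- pin_block: Grey plastic block fixed to the bench, 130 (x) by 50 (y) by 50 mm high, with two holes 76 mm apart along x (at x -38 and +38 mm), a pin standing upright in each. Origin: centre of its underside. Its yaw varies, and which pin is in which hole.
- lock_pin: Locking pin, steel, about 80 g, upright, 84 mm tall. Origin: centre of its foot (shank's lower end); z along the pin toward the head. Shank 9 mm wide and 40 mm long with a tapered foot, then a round flange 26 mm wide and 4 mm thick (z 40 to 44), then a round head 18 mm wide and 40 mm tall (z 44 to 84) to grip. In the block the flange rests on the top, 50 mm above the bench, so the foot starts 10 mm above the bench. It is loose in the block's 19 mm hole and lifts straight out.
- pin_tip (a point): Foot of the locking pin, on its axis (same point as its origin).
- thick_pin: The other pin, not to be used: square head 22 mm wide and 26 mm tall, same flange, shank 16 mm (too thick for the clamp), 70 mm tall. Origin: centre of its foot.
- dish: Closed clear dish, 90 mm across, 17 mm high; leave alone. Origin: centre of its underside.
- slide_box: Slide box 87 by 72 by 32 mm; leave alone. Origin: centre of its underside.
- oil: Small bottle, 32 mm across, 65 mm tall; leave alone. Origin: centre of its underside.
Not all that is in view belongs to the job. What is shaped like the lock_pin but red is not meant.

How it is judged:
On the way, in this order (a step that is already met when the one before it is completed fails the run):
1. the lid is swung down onto its sprung stop, the pin still in the block (value of joint lid below 0.12 rad and distance of lock_pin from where it was at the start of the episode below 0.03 m), for 0.2 s.
2. the locking pin's foot is through the lid and at least 8 mm down in the base hole (z of pin_tip in the frame of base_hole below -0.008 m and horizontal distance between pin_tip and base_hole below 0.006 m and value of joint lid below 0.12 rad), for 0.1 s.
At the end, for the whole second after the job is handed in: Held for the last second: lid joint under 0.03, spring joint under 0.02 rad; pin upright (0.15 rad) and at rest, foot 27 mm or more into the base hole and within 6 mm of its axis; robot touches the pin (2 N), pin presses the clamp (4 N), robot itself does not (under 1 N) (value of joint lid below 0.03 rad and value of joint spring below 0.02 rad and z of pin_tip in the frame of base_hole below -0.027 m and horizontal distance between pin_tip and base_hole below 0.006 m and angle between lock_pin's own z axis and vertical below 0.15 rad and contact force between lock_pin and clamp above 4 N and contact force between any of the fingers, the arm and lock_pin above 2 N and contact force between each of the arm, the fingers and clamp below 1 N and linear speed of lock_pin below 0.02 m/s); the arm keeps its last pose, push and grip.
It fails at once if the square-headed pin is pushed more than 20 mm from its place (distance of thick_pin from where it was at the start of the episode above 0.02 m).
It fails at once if the dish is pushed more than 20 mm from its place (distance of dish from where it was at the start of the episode above 0.02 m).
It fails at once if the slide box is pushed more than 20 mm from its place (distance of slide_box from where it was at the start of the episode above 0.02 m).
It fails at once if the bottle is pushed more than 20 mm from its place (distance of oil from where it was at the start of the episode above 0.02 m).
It also fails if it takes over 54 s, if anything falls off the work surface, if the arm or the gripper's body presses on something with over 40 N, if the wrist force passes 120 N, or if a joint passes its speed limit or range.

### The arm

A 6-joint arm with a two-finger parallel gripper is mounted at the origin on the work surface. World frame = base frame: x ahead of the robot, y to its left, z up, the work surface at z = 0. Lengths are in m, angles in rad, forces in N, time in s.
With the tool pointing down it reaches from about 0.35 to 0.775 m from the base axis. Payload 7.3 kg.
Tool frame: the origin (TCP) lies on the centre line of the jaws, within the pads' length; the fingertips stand 17 mm ahead of it and the grasp point (between the pads) lies 2 mm behind it; z points along the fingers, y is the line along which they close (so a half turn about z gives the same grasp; the last joint's range is limited). The gripper opens to 92 mm and grips with 3 to 60 N. Pads are 19 mm wide; open, the fingers measure 130 mm over their backs; the gripper's body (75 mm by 190 mm) begins 47 mm behind the grasp point.
Start: joints at [1.035, 0.342, 1.524, -0, 1.275, -0.146], TCP at [0.199, 0.486, 0.244] pointing down, gripper open.
Joint ranges: [-2.53, 2.53], [-0.77, 2.02], [0.04, 2.7], [-1, 4.14], [0.28, 2.66], [-3.11, 3.11]. Speed limits (rad/s): [2.57, 2.57, 3.14, 3.14, 3.14, 3.14].

### API

Orientations are given as a unit quaternion [w, x, y, z].
In Python, from cell import readout, read_camera, camera_info, ticket, models gives the robot as it stands.
- The arm moves only by the tool play_rows, never from a script. Its argument "steps" is a list of rows, each a list of 7 numbers: the shift along the tool's x, y, z each as a share of 150 mm, from -1 to 1, then the turn, a rotation vector about the tool's x, y, z each as a share of 5 degrees, from -1 to 1, then the gripper's target within -1 to 1 (fully open at 1, half-way at 0, shut at -1). A call has 1 to 5 rows; each row shifts and turns the commanded pose from where the row before left it, along the tool's axes as they then stand; what a row does not reach is not made up. A row lasts 1/8 s, in which the tool goes at most 62.5 mm and 10.7 degrees, less where a joint would pass 70% of its speed; a pose out of reach is approached as far as the arm can. A call with a number of a shift or a turn outside -1 to 1 is refused whole. A call with a gripper value outside its range is refused whole. The fingers move at their own pace and stop on an object; the grip force is fixed at half the most. Time passes only in rows, so rows that do not move let the fingers close. It gives the time, the measured TCP pose, the force, the opening and the grip force at its end, in the units of the state.
- readout.sense(): the state, without advancing time (a new reading comes with each control period).
- read_camera(name): name is "scene" or "top" or "wrist"; returns the picture (384x512x3 uint8, red, green, blue); there is no depth.
- camera_info(name): a dict with "fov_y" (degrees; the focal length in pixels is half the picture's height over the tangent of half this angle, whatever the lens; pixels are square), "cx", "cy" (the principal point, pixels), "rvec" (rotation vector, rad) and "tvec" (3), from world to camera coordinates, as OpenCV has them; the wrist camera has in their place "T_tool_cam" (4x4, takes a point from camera to tool coordinates, whose origin is the TCP and whose axes are the flange's). Camera axes: x right, y down, z forward; pixel columns grow to the right and rows downward; lengths in m; the calibration is good to about 2 mm. A picture is of the moment at which its call begins: read the wrist's pose just before it. camera_info takes no time and is no camera call.
- ticket.close_job(): hands the job in; it is judged then, once.
Trained networks look in the newest picture that a camera, given by its name, has taken for a name from the list of things; names that differ only in an ending like _2 or _b are one class to them, and where a whole thing is asked for, a point or a joint stands for the part that bears it (a point fixed in the world has none). Each returns a list of dicts, best first, with "conf" (0 to 1); they miss things now and then, are a little off and sometimes report something else, mostly with a low value. They report only what shows in the picture. A call takes as long as a camera call. They do not tell look-alikes from the thing itself.
- models.masks_of(label, camera): "region" (384x512 bool, what is visible of it) and "rect" ([left, top, width, height] in pixels, round what is visible of it).
- models.landmark_of(label, camera): "at" ([column, row] in pixels: a listed point, or the origin of a listed thing).
The state is a dict: "t": time; "joints": joint angles; "dq": joint speeds; "effort": joint torques, N m; "tool_pos": TCP position; "tcp_rot": TCP orientation; "wrist_force": force on the tool from outside, world axes, zero at the start; "wrist_torque": the same for the moment, N m; "opening": finger opening in m; "finger_force": force on a finger pad.
Only numpy, scipy, OpenCV 4.12 (cv2) and the standard library are available. Lean on these libraries where they do the work, as an engineer would, in place of code of your own. Each camera call takes 0.05 s, during which the arm holds its last target. There are 200 camera calls.

## Working session

There is one attempt and no reset: what is moved stays moved. The work goes in short steps, Python scripts to look and compute and a tool call to move; the robot and the scene stay as the last step left them, time stands still between calls to the robot, and variables do not carry over. Pictures are saved under pics/ and viewed, at most 10 in all, crops included, and the job is handed in when it is done.

Besides the shell and the picture viewer there is one more tool, called after "Call:" in YAML: its name, and indented under it one key for each argument. play_rows: Moves the arm, as the interface text tells. Its arguments: {"type":"object","properties":{"steps":{"type":"array","items":{"type":"array","items":{"type":"number"}}}},"required":["steps"]}

```bash
mkdir -p pics; cat > h.py <<'E'
import numpy as np,cv2
from cell import readout,read_camera,camera_info,ticket,models
from scipy.spatial.transform import Rotation as R
def cam(n,s=None):
    i=camera_info(n);f=192/np.tan(np.radians(i['fov_y'])/2)
    if n=='wrist':
        s=s or readout.sense();q=s['tcp_rot'];A=R.from_quat([q[1],q[2],q[3],q[0]]).as_matrix()
        T=np.eye(4);T[:3,:3]=A;T[:3,3]=s['tool_pos'];T=T@np.array(i['T_tool_cam']);M=T[:3,:3];c=T[:3,3]
    else:
        M=cv2.Rodrigues(np.array(i['rvec'],float))[0].T;c=-M@np.array(i['tvec'],float).ravel()
    return f,i['cx'],i['cy'],M,c
def ray(n,uv,z,s=None):
    f,cx,cy,M,c=cam(n,s);d=M@np.array([(uv[0]-cx)/f,(uv[1]-cy)/f,1]);return c+d*(z-c[2])/d[2]
def proj(n,p,s=None):
    f,cx,cy,M,c=cam(n,s);q=M.T@(np.array(p)-c);return np.array([cx+f*q[0]/q[2],cy+f*q[1]/q[2]])
def save(n,name):
    im=read_camera(n);cv2.imwrite('pics/'+name,im[:,:,::-1]);return im
E
python3 - <<'E'
from h import *
a=save('scene','s1.png');b=save('top','t1.png')
cv2.imwrite('pics/st.png',np.vstack([a,b])[:,:,::-1][:, :]) 
print(readout.sense())
for n in('top','scene'):
  print(n,camera_info(n)['fov_y'],cam(n)[4])
  for l in('clamp','hinge','base_hole','lid_hole','lock_pin','pin_tip','thick_pin','pin_block','dish','slide_box','oil'):
    for r in models.landmark_of(l,n)[:3]: print(l,round(r['conf'],2),np.round(r['at']),np.round(ray(n,r['at'],0.0 if l not in('hinge','base_hole') else .04),3))
E
```

```text
{'t': 0.1, 'joints': array([ 1.03500313e+00,  3.42657015e-01,  1.52490471e+00,  1.39738160e-05,
        1.27538018e+00, -1.46023561e-01]), 'dq': array([ 2.57408199e-03, -1.56621152e-03, -1.28867734e-03, -2.11292490e-04,
       -1.29174644e-03,  3.08330831e-05]), 'effort': array([ 2.12229810e-03, -4.32004845e+01, -2.44694763e+01,  7.20178569e-02,
        5.26496745e-02, -3.35208085e-05]), 'tool_pos': array([0.19930589, 0.48534515, 0.24311823]), 'tcp_rot': array([-2.31854075e-04,  1.93655492e-01,  9.81069363e-01, -6.33565244e-04]), 'wrist_force': array([0.11737065, 0.09291027, 0.29326274]), 'wrist_torque': array([-0.0635612 , -0.00246919, -0.01114388]), 'finger_force': 0.0, 'opening': 0.0916062757850324}
top 45.50208912819778 [0.35271807 0.00664811 1.2377328 ]
clamp 0.9 [218. 202.] [0.595 0.102 0.   ]
hinge 0.74 [197. 195.] [0.608 0.154 0.04 ]
base_hole 0.84 [241. 204.] [0.581 0.038 0.04 ]
lid_hole 0.72 [214. 190.] [0.629 0.113 0.   ]
lid_hole 0.46 [366. 205.] [ 0.579 -0.304  0.   ]
lock_pin 0.67 [367. 210.] [ 0.565 -0.307  0.   ]
lock_pin 0.62 [383. 157.] [ 0.717 -0.363  0.   ]
pin_ti
[... 240 characters left out ...]
6 [197. 157.] [0.725 0.16  0.   ]
scene 52.159589666400116 [ 1.14448826 -0.32239124  0.76558134]
clamp 0.97 [280. 192.] [0.593 0.094 0.   ]
hinge 0.78 [303. 172.] [0.598 0.162 0.04 ]
base_hole 0.65 [266. 189.] [0.594 0.05  0.04 ]
lid_hole 0.96 [284. 148.] [0.46  0.203 0.   ]
lock_pin 0.79 [126. 317.] [ 0.699 -0.368  0.   ]
lock_pin 0.74 [134. 257.] [ 0.572 -0.3    0.   ]
pin_tip 0.67 [133. 256.] [ 0.567 -0.301  0.   ]
pin_tip 0.47 [133. 316.] [ 0.707 -0.355  0.   ]
thick_pin 0.69 [127. 230.] [ 0.489 -0.286  0.   ]
pin_block 0.8 [130. 245.] [ 0.536 -0.296  0.   ]
dish 0.93 [189. 290.] [ 0.716 -0.231  0.   ]
slide_box 0.9 [332. 125.] [0.454 0.387 0.   ]
oil 0.83 [336. 212.] [0.726 0.171 0.   ]
```

View pics/t1.png

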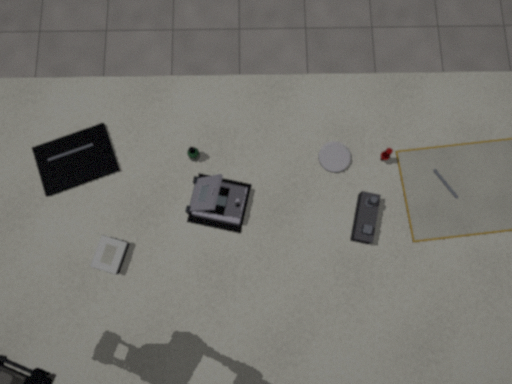

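View pics/s1.png

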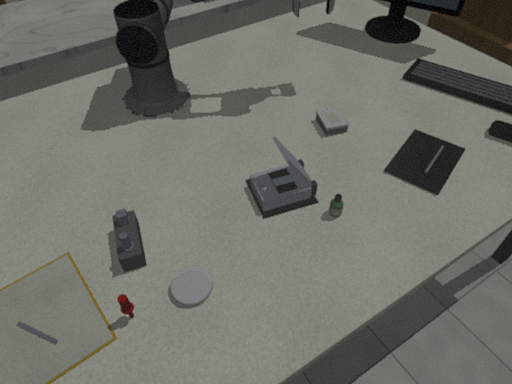

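The top view shows the clamp at about (218,202) with its lid open and the pin block at (366,220). The round pin is at the far end (374,200), the square pin at the near end (368,230), and the red decoy at (386,154). Next I compute the lid angle and the pushing path.

```bash
python3 - <<'E'
from h import *
def tri(a,b):
  A=[];B=[]
  for n,uv in(('scene',a),('top',b)):
    f,cx,cy,M,c=cam(n);d=M@np.array([(uv[0]-cx)/f,(uv[1]-cy)/f,1]);d/=np.linalg.norm(d);P=np.eye(3)-np.outer(d,d);A.append(P);B.append(P@c)
  x=np.linalg.solve(sum(A),sum(B));return x
save('scene','a.png');save('top','b.png')
P={}
for l in('clamp','hinge','base_hole','lid_hole','pin_block','thick_pin'):
  a=models.landmark_of(l,'scene');b=models.landmark_of(l,'top')
  if a and b: P[l]=tri(a[0]['at'],b[0]['at']);print(l,P[l].round(4))
v=P['hinge']-P['base_hole'];print('len',np.linalg.norm(v),np.degrees(np.arctan2(v[1],v[0]))-90)
w=P['lid_hole']-P['hinge'];print('lid',np.linalg.norm(w),np.arctan2(w[2],np.hypot(*w[:2])))
m=models.masks_of('clamp','top')
for r in models.landmark_of('lock_pin','scene')[:2]:print(ray('scene',r['at'],.01))
for r in models.landmark_of('lock_pin','top')[:2]:print(ray('top',r['at'],.01))
E
```

```text
clamp [0.5988 0.0978 0.0051]
hinge [0.5994 0.164  0.0415]
base_hole [0.5819 0.0464 0.0346]
lid_hole [0.5933 0.1003 0.1506]
pin_block [ 0.5427 -0.3009  0.0028]
thick_pin [ 0.5993 -0.0961  0.1518]
len 0.11904131827868546 -8.491731743499344
lid 0.126502317099009 1.040585978335577
[ 0.71022473 -0.35187014  0.01      ]
[0.59025103 0.04184669 0.01      ]
[ 0.7228335  -0.35376377  0.01      ]
```

Call:
play_rows:
  steps:
    - [-0.33,-0.083,0,0,0,0,-1]
    - [-0.33,-0.083,0,0,0,0,-1]
    - [-0.33,-0.083,0,0,0,0,-1]
    - [-0.33,-0.083,0,0,0,0,-1]
    - [-0.33,-0.083,0,0,0,0,-1]

```text
t: 2.68
tool_pos: [0.406, 0.3329, 0.2439]
tcp_rot: [0.0, 0.194, 0.981, 0.0]
wrist_force: [-0.0, 1.0, -0.4]
opening: 0.0465
finger_force: 0.0
```

Call:
play_rows:
  steps:
    - [-0.33,-0.083,0,0,0,0,-1]
    - [-0.33,-0.083,0,0,0,0,-1]
    - [-0.33,-0.083,0,0,0,0,-1]
    - [-0.33,-0.083,0,0,0,0,-1]
    - [-0.33,-0.083,0,0,0,0,-1]

```text
t: 3.3
tool_pos: [0.6113, 0.1812, 0.2437]
tcp_rot: [0.0, 0.194, 0.981, 0.0]
wrist_force: [-0.6, 0.4, -0.1]
opening: 0.0011
finger_force: 0.0
```

Call:
play_rows:
  steps:
    - [0,0,0,0,0,0,-1]
    - [0,0,0,0,0,0,-1]

```text
t: 3.55
tool_pos: [0.6096, 0.1825, 0.2433]
tcp_rot: [-0.001, 0.194, 0.981, 0.0]
wrist_force: [0.7, 0.4, -0.3]
opening: 0.0006
finger_force: 0.0
```

```bash
cat >> h.py <<'E'
H=np.array([.602,.162,.04]);D=np.array([-.148,-.989,0])
def tool(p,s=None):
    "shares to move TCP to world p"
    s=s or readout.sense();q=s['tcp_rot'];A=R.from_quat([q[1],q[2],q[3],q[0]]).as_matrix()
    return (A.T@(np.array(p)-s['tool_pos'])/.15).round(3)
E
python3 - <<'E'
from h import *
s=readout.sense();print(s['tool_pos'],s['opening'],s['t'],s['wrist_force'])
im=save('wrist','w1.png')
for l in('hinge','lid_hole','base_hole'):
  for r in models.landmark_of(l,'wrist')[:2]: print(l,r)
p0=s['tool_pos']
q=s['tcp_rot'];A=R.from_quat([q[1],q[2],q[3],q[0]]).as_matrix()
for d,h in((-20,91),(30,88),(36,83),(52,70),(64,55),(73,40),(77,25),(80,12),(80,6),(80,5)):
  p=H+D*d/1e3;p[2]=.04+h/1e3+.017;print(d,h,p.round(3),(A.T@(p-p0)/.15).round(3));p0=p
E
```

```text
[0.60958569 0.18252871 0.2433313 ] 0.0005628547379162078 3.55 [ 0.72949476  0.44401642 -0.31373737]
hinge {'at': [237.2, 172.7], 'conf': 0.67}
lid_hole {'at': [163.7, 206.7], 'conf': 0.97}
base_hole {'at': [142.6, 186.7], 'conf': 0.63}
-20 91 [0.605 0.182 0.148] [ 0.026 -0.016  0.636]
30 88 [0.598 0.132 0.145] [-0.08  -0.324  0.02 ]
36 83 [0.597 0.126 0.14 ] [-0.01  -0.039  0.033]
52 70 [0.594 0.111 0.127] [-0.026 -0.104  0.087]
64 55 [0.593 0.099 0.112] [-0.019 -0.078  0.1  ]
73 40 [0.591 0.09  0.097] [-0.014 -0.058  0.1  ]
77 25 [0.591 0.086 0.082] [-0.006 -0.026  0.1  ]
80 12 [0.59  0.083 0.069] [-0.005 -0.019  0.087]
80 6 [0.59  0.083 0.063] [-0.    0.    0.04]
80 5 [0.59  0.083 0.062] [-0.     0.     0.007]
```

View pics/w1.png

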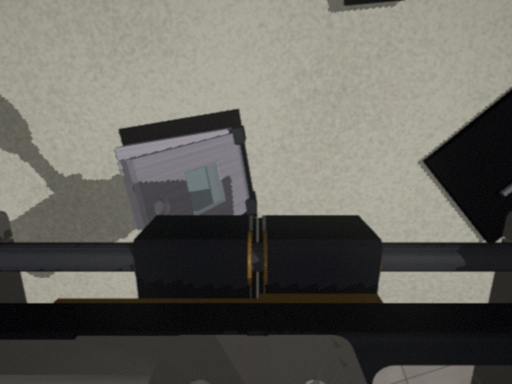

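The wrist view shows the lid's outer face at about (190,180), with its hole near (164,207). The fingers are shut behind the hinge, so I'll go down and push.

Call:
play_rows:
  steps:
    - [0.013,-0.008,0.3,0,0,0,-1]
    - [0.013,-0.008,0.336,0,0,0,-1]
    - [-0.027,-0.108,0,0,0,0,-1]
    - [-0.027,-0.108,0,0,0,0,-1]
    - [-0.027,-0.108,0.02,0,0,0,-1]

```text
t: 4.38
tool_pos: [0.5996, 0.1307, 0.1482]
tcp_rot: [0.003, 0.194, 0.981, 0.001]
wrist_force: [-0.6, -0.2, -0.4]
opening: 0.0003
finger_force: 0.0
```

Call:
play_rows:
  steps:
    - [-0.01,-0.04,0.033,0,0,0,-1]
    - [-0.013,-0.052,0.043,0,0,0,-1]
    - [-0.013,-0.052,0.043,0,0,0,-1]
    - [-0.01,-0.04,0.05,0,0,0,-1]
    - [-0.01,-0.04,0.05,0,0,0,-1]

```text
t: 5.0
tool_pos: [0.5931, 0.0975, 0.1118]
tcp_rot: [-0.0, 0.194, 0.981, -0.0]
wrist_force: [-0.4, 0.8, 1.8]
opening: 0.0006
finger_force: 0.7
```

Call:
play_rows:
  steps:
    - [-0.007,-0.03,0.05,0,0,0,-1]
    - [-0.007,-0.03,0.05,0,0,0,-1]
    - [-0.003,-0.013,0.05,0,0,0,-1]
    - [-0.003,-0.013,0.05,0,0,0,-1]
    - [-0.002,-0.01,0.04,0,0,0,-1]

```text
t: 5.62
tool_pos: [0.5909, 0.0831, 0.076]
tcp_rot: [-0.0, 0.194, 0.981, -0.0]
wrist_force: [-0.6, -1.0, 2.1]
opening: 0.0004
finger_force: 0.6
```

```bash
python3 - <<'E'
from h import *
save('scene','s2.png')
E
```

```text
(no output)
```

View pics/s2.png

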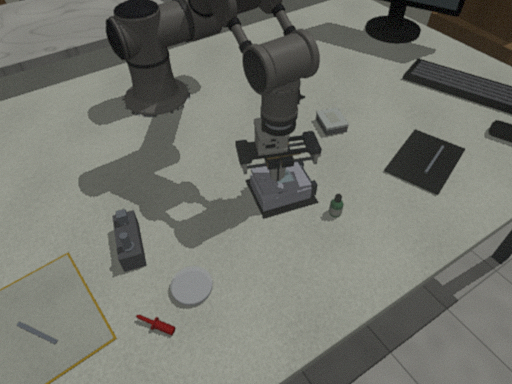

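The lid is nearly down under the fingers at (285,178). The red decoy has toppled by itself at (155,323). I'll keep pressing in small steps.

Call:
play_rows:
  steps:
    - [0,0,0.02,0,0,0,-1]
    - [0,0,0.02,0,0,0,-1]
    - [0,0,0.013,0,0,0,-1]

```text
t: 6.05
tool_pos: [0.5913, 0.083, 0.069]
tcp_rot: [0.001, 0.194, 0.981, -0.0]
wrist_force: [-1.9, -2.3, 7.0]
opening: 0.0005
finger_force: 3.3
```

Call:
play_rows:
  steps:
    - [0,0,0.013,0,0,0,-1]
    - [0,0,0.007,0,0,0,-1]
    - [0,0,0,0,0,0,-1]

```text
t: 6.42
tool_pos: [0.5913, 0.0828, 0.0667]
tcp_rot: [0.001, 0.194, 0.981, -0.0]
wrist_force: [-2.8, -3.7, 8.2]
opening: 0.0001
finger_force: 4.4
```

Call:
play_rows:
  steps:
    - [0,0,-0.3,0,0,0,-1]
    - [0,0,-0.3,0,0,0,-1]
    - [0,0,-0.3,0,0,0,-1]
    - [0,0,-0.3,0,0,0,1]
    - [0,0,0,0,0,0,1]

```text
t: 7.05
tool_pos: [0.5925, 0.0835, 0.2496]
tcp_rot: [0.004, 0.194, 0.981, 0.001]
wrist_force: [-0.6, 0.2, -0.8]
opening: 0.016
finger_force: 0.0
```

Call:
play_rows:
  steps:
    - [-0.09,-0.287,0,0,0,0,1]
    - [-0.09,-0.287,0,0,0,0,1]
    - [-0.09,-0.287,0,0,0,0,1]
    - [-0.09,-0.287,0,0,0,0,1]
    - [-0.09,-0.287,0,0,0,0,1]

```text
t: 7.68
tool_pos: [0.5708, -0.1426, 0.244]
tcp_rot: [-0.001, 0.194, 0.981, 0.0]
wrist_force: [0.4, -0.2, -0.3]
opening: 0.066
finger_force: 0.0
```

Call:
play_rows:
  steps:
    - [-0.09,-0.287,0,0,0,0,1]
    - [-0.09,-0.287,0,0,0,0,1]
    - [-0.09,-0.287,0,0,0,0,1]
    - [0,0,0,0,0,0,1]
    - [0,0,0,0,0,0,1]

```text
t: 8.3
tool_pos: [0.5596, -0.2756, 0.2443]
tcp_rot: [-0.001, 0.194, 0.981, 0.001]
wrist_force: [0.2, -0.7, 0.2]
opening: 0.0918
finger_force: 0.0
```

```bash
python3 - <<'E'
from h import *
s=readout.sense();print(s['tool_pos'],s['opening'],s['t'],s['joints'])
im=save('wrist','w2.png')
for l,z in(('lock_pin',.01),('pin_tip',.01),('thick_pin',.02),('pin_block',0)):
  for r in models.landmark_of(l,'wrist')[:2]: print(l,r,ray('wrist',r['at'],z,s))
  for r in models.masks_of(l,'wrist')[:2]: print(l,r['rect'],r['conf'])
im=save('top','t2.png')
for l,z in(('clamp',0),('lid_hole',.056),('hinge',.04)):
  for r in models.landmark_of(l,'top')[:2]: print(l,r,ray('top',r['at'],z))
E
```

```text
[ 0.55963604 -0.27563872  0.24431319] 0.09183488380567138 8.3 [-5.80757479e-01  5.27884021e-01  1.22590347e+00  6.80126965e-04
  1.39000814e+00 -1.76171039e+00]
lock_pin {'at': [241.0, 184.1], 'conf': 0.59} [ 0.57546443 -0.30422689  0.01      ]
lock_pin {'at': [250.6, 291.1], 'conf': 0.54} [ 0.72035489 -0.35136886  0.01      ]
lock_pin [228.4, 179.0, 26.1, 33.1] 0.87
lock_pin [250.8, 286.4, 32.5, 11.9] 0.71
pin_tip {'at': [255.2, 290.9], 'conf': 0.66} [ 0.72247121 -0.34538051  0.01      ]
pin_tip [230.4, 180.3, 19.4, 34.2] 0.66
thick_pin {'at': [234.2, 128.7], 'conf': 0.64} [ 0.50907864 -0.2841171   0.02      ]
thick_pin [216.4, 117.1, 23.2, 22.6] 0.75
pin_block {'at': [236.7, 152.9], 'conf': 0.72} [ 0.53836204 -0.29487636  0.        ]
pin_block [201.7, 96.4, 65.0, 119.3] 0.69
clamp {'at': [219.1, 200.1], 'conf': 0.75} [0.5997953  0.09881407 0.        ]
lid_hole {'at': [238.6, 201.4], 'conf': 0.59} [0.58433949 0.04339363 0.056     ]
lid_hole {'at': [193.8, 195.7], 'conf': 0.43} [0.60146947 0.16132279 0.056     ]
hinge {'at': [196.9, 196.9], 'conf': 0.81} [0.60143626 0.15509964 0.04      ]
hinge {'at': [236.2, 203.5], 'conf': 0.59} [0.58188198 0.05032346 0.04      ]
```

View pics/w2.png

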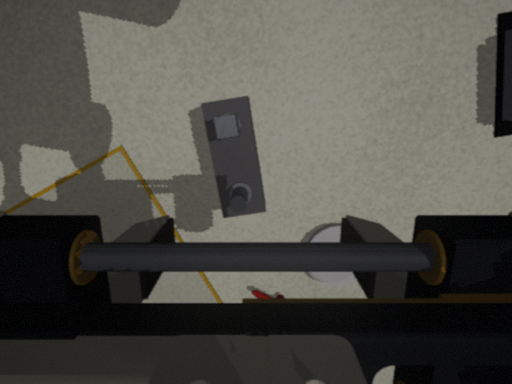

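The block runs from (225,100) to (245,214) in the wrist picture. The round pin's flange is at about (241,193) and the square pin at (226,127). I'll crop it for a finer fix.

```bash
python3 - <<'E'
from h import *
s=readout.sense()
im=cv2.imread('pics/w2.png')[85:235,180:290]
im=cv2.convertScaleAbs(im,alpha=1.8,beta=10);cv2.imwrite('pics/w2c.png',cv2.resize(im,None,fx=4,fy=4,interpolation=cv2.INTER_CUBIC))
c=[ray('wrist',p,.05,s) for p in((202,103),(249,97),(265,211),(224,217))]
print(np.round(c,4),np.mean(c,0).round(4))
print(ray('wrist',(241,193),.054,s),ray('wrist',(237,202),.094,s))
E
```

```text
[[ 0.4715 -0.3034  0.05  ]
 [ 0.4846 -0.2552  0.05  ]
 [ 0.6078 -0.2866  0.05  ]
 [ 0.5966 -0.3333  0.05  ]] [ 0.5401 -0.2946  0.05  ]
[ 0.57657392 -0.30318351  0.054     ] [ 0.5740639  -0.30422364  0.094     ]
```

View pics/w2c.png

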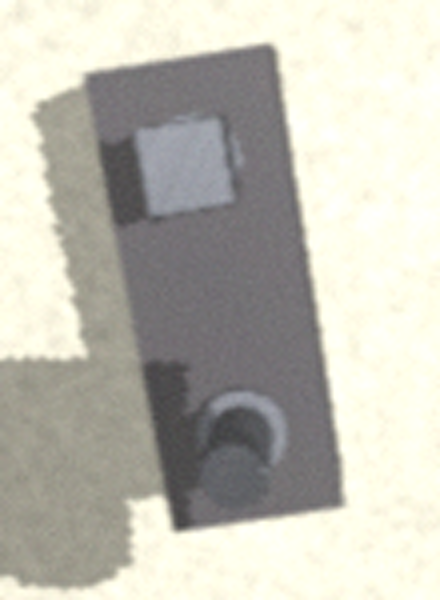

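Call:
play_rows:
  steps:
    - [0,0,0,0,0,-0.83,1]
    - [0,0,0,0,0,-0.83,1]
    - [0,0,0,0,0,0,1]

```text
t: 9.32
tool_pos: [0.5599, -0.2765, 0.2455]
tcp_rot: [0.0, 0.123, 0.992, 0.0]
wrist_force: [0.6, 0.2, -0.2]
opening: 0.0917
finger_force: 0.0
```

```bash
python3 - <<'E'
from h import *
s=readout.sense();print(s['tool_pos'],s['tcp_rot'],tool([.576,-.304,.15]),tool([.576,-.304,.077]))
E
```

```text
[ 0.55990055 -0.27645957  0.24548799] [5.13194373e-05 1.22562187e-01 9.92460833e-01 5.07146986e-05] [-0.149 -0.152  0.637] [-0.149 -0.152  1.123]
```

Call:
play_rows:
  steps:
    - [-0.075,-0.076,0.1,0,0,0,1]
    - [-0.074,-0.076,0.3,0,0,0,1]
    - [0,0,0.3,0,0,0,1]
    - [0,0,0.25,0,0,0,1]
    - [0,0,0.15,0,0,0,1]

```text
t: 9.95
tool_pos: [0.5751, -0.304, 0.0766]
tcp_rot: [-0.002, 0.123, 0.992, 0.001]
wrist_force: [0.7, 0.1, -0.0]
opening: 0.0917
finger_force: 0.0
```

```bash
python3 - <<'E'
from h import *
s=readout.sense();print(s['tool_pos'],s['wrist_force'],tool([.576,-.304,.077]))
im=save('wrist','w3.png')
print(proj('wrist',[.576,-.304,.094],s),proj('wrist',[.576,-.304,.054],s))
for r in models.masks_of('lock_pin','wrist')[:2]: print(r['rect'],r['conf'])
E
```

```text
[ 0.5750715  -0.30400854  0.07655906] [ 0.66211929  0.06613698 -0.00344378] [-0.006  0.002 -0.003]
[258.96117522 266.96771388] [258.45116833 231.7197326 ]
[236.5, 207.1, 49.2, 74.0] 0.73
[208.5, 34.6, 101.6, 205.0] 0.57
```

View pics/w3.png

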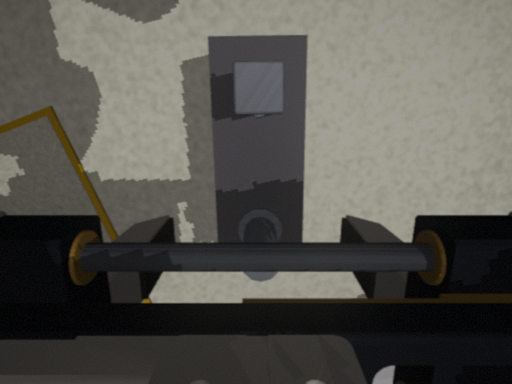

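The flange is centred at (259,232), as predicted, and lies between the jaws. I'll close and lift.

Call:
play_rows:
  steps:
    - [0,0,0,0,0,0,-1]
    - [0,0,0,0,0,0,-1]
    - [0,0,0,0,0,0,-1]
    - [0,0,0,0,0,0,-1]
    - [0,0,0,0,0,0,-1]

```text
t: 10.68
tool_pos: [0.5761, -0.304, 0.0808]
tcp_rot: [0.0, 0.122, 0.993, -0.0]
wrist_force: [0.2, 0.3, -0.2]
opening: 0.0466
finger_force: 0.0
```

Call:
play_rows:
  steps:
    - [0,0,0,0,0,0,-1]
    - [0,0,0,0,0,0,-1]
    - [0,0,0,0,0,0,-1]
    - [0,0,0,0,0,0,-1]

```text
t: 11.18
tool_pos: [0.5761, -0.3039, 0.0804]
tcp_rot: [-0.0, 0.122, 0.993, 0.0]
wrist_force: [-0.1, 0.1, 0.4]
opening: 0.0174
finger_force: 30.0
```

Call:
play_rows:
  steps:
    - [0,0,-0.08,0,0,0,-1]
    - [0,0,-0.15,0,0,0,-1]
    - [0,0,-0.25,0,0,0,-1]
    - [0,0,-0.25,0,0,0,-1]
    - [0,0,0,0,0,0,-1]

```text
t: 11.8
tool_pos: [0.5776, -0.3049, 0.1947]
tcp_rot: [0.004, 0.122, 0.993, -0.002]
wrist_force: [0.3, 0.3, -0.4]
opening: 0.0174
finger_force: 30.0
```

```bash
python3 - <<'E'
from h import *
print(tool([.582,.02,.187]))
for n in('top','scene'):
  im=save(n,n+'3.png')
  for l,z in(('clamp',0),('lid_hole',.056),('base_hole',.056),('hinge',.04)):
    for r in models.landmark_of(l,n)[:2]: print(n,l,r,ray(n,r['at'],z))
E
```

```text
[0.497 2.109 0.042]
top clamp {'at': [219.6, 201.1], 'conf': 0.88} [0.59696743 0.09743399 0.        ]
top clamp {'at': [110.5, 253.9], 'conf': 0.41} [0.45718472 0.38990542 0.        ]
top lid_hole {'at': [237.5, 200.7], 'conf': 0.77} [0.58625903 0.0462705  0.056     ]
top base_hole {'at': [243.0, 203.2], 'conf': 0.55} [0.57934551 0.0318784  0.056     ]
scene clamp {'at': [279.9, 190.6], 'conf': 0.64} [0.58873693 0.09736253 0.        ]
scene lid_hole {'at': [260.3, 178.3], 'conf': 0.74} [0.56795303 0.04974601 0.056     ]
scene lid_hole {'at': [191.6, 285.8], 'conf': 0.67} [ 0.74250687 -0.22986419  0.056     ]
scene base_hole {'at': [262.6, 190.9], 'conf': 0.62} [0.60682659 0.03096185 0.056     ]
scene base_hole {'at': [189.7, 285.7], 'conf': 0.52} [ 0.74020234 -0.23296528  0.056     ]
scene hinge {'at': [305.6, 170.4], 'conf': 0.86} [0.5966281  0.17240425 0.04      ]
```

Call:
play_rows:
  steps:
    - [0.033,0.15,0,0,0,0,-1]
    - [0.033,0.29,0,0,0,0,-1]
    - [0.033,0.29,0,0,0,0,-1]
    - [0.033,0.29,0,0,0,0,-1]
    - [0.033,0.29,0,0,0,0,-1]

```text
t: 12.92
tool_pos: [0.5994, -0.1044, 0.1901]
tcp_rot: [-0.0, 0.122, 0.993, 0.0]
wrist_force: [0.6, -0.7, -1.5]
opening: 0.017
finger_force: 30.0
```

Call:
play_rows:
  steps:
    - [0.033,0.29,0,0,0,0,-1]
    - [0.033,0.29,0,0,0,0,-1]
    - [0.033,0.29,0,0,0,0,-1]
    - [0,0.16,0,0,0,0,-1]
    - [0,0,0,0,0,0,-1]

```text
t: 13.55
tool_pos: [0.6222, 0.0492, 0.19]
tcp_rot: [-0.0, 0.12, 0.993, 0.0]
wrist_force: [-0.7, -0.3, -1.3]
opening: 0.0175
finger_force: 30.0
```

Call:
play_rows:
  steps:
    - [0,0,0,0,0,0,-1]
    - [0,0,0,0,0,0,-1]

```text
t: 13.8
tool_pos: [0.6225, 0.0453, 0.1901]
tcp_rot: [-0.0, 0.123, 0.992, -0.0]
wrist_force: [0.1, 0.5, -1.3]
opening: 0.0177
finger_force: 30.0
```

```bash
python3 - <<'E'
from h import *
s=readout.sense();print(s['tool_pos'],s['opening'],s['t'])
im=save('wrist','w4.png')
for l,z in(('lid_hole',.056),('base_hole',.056),('hinge',.04),('clamp',0),('pin_tip',.124)):
  for r in models.landmark_of(l,'wrist')[:2]: print(l,r,ray('wrist',r['at'],z,s))
c=cv2.convertScaleAbs(im[60:260,130:380],alpha=1.6,beta=10)[:,:,::-1];cv2.imwrite('pics/w4c.png',cv2.resize(c,None,fx=3,fy=3,interpolation=cv2.INTER_CUBIC))
E
```

```text
[0.6225206  0.04534163 0.19009113] 0.01766991611453701 13.8
lid_hole {'at': [249.2, 136.5], 'conf': 0.6} [0.57957202 0.04826836 0.056     ]
lid_hole {'at': [251.0, 135.7], 'conf': 0.26} [0.5792792  0.04998298 0.056     ]
base_hole {'at': [249.9, 133.6], 'conf': 0.74} [0.57727021 0.049495   0.056     ]
hinge {'at': [369.3, 132.9], 'conf': 0.66} [0.60474768 0.15692136 0.04      ]
hinge {'at': [253.9, 200.0], 'conf': 0.18} [0.642043   0.03661627 0.04      ]
clamp {'at': [297.6, 129.9], 'conf': 0.92} [0.58983716 0.09704675 0.        ]
pin_tip {'at': [258.4, 203.1], 'conf': 0.64} [0.62040325 0.04622228 0.124     ]
```

View pics/w4c.png

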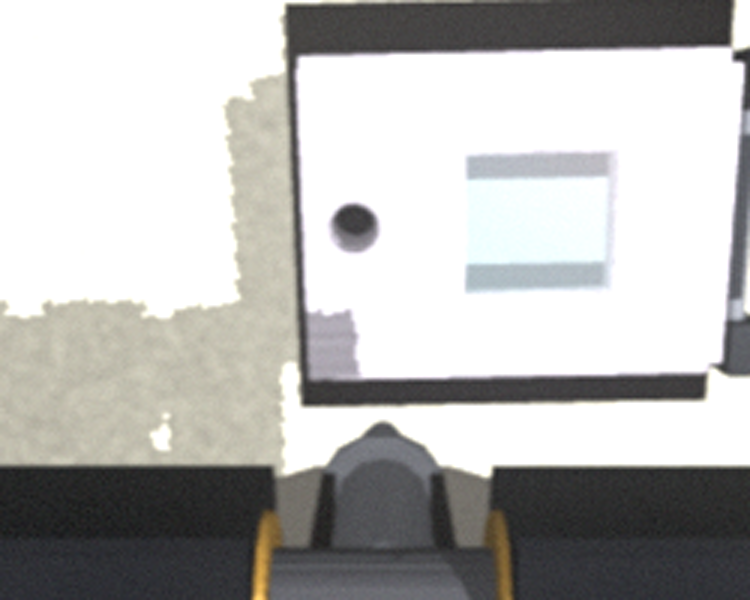

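The lid is shut down onto its stop. Its hole is at (248,136) in the wrist picture and the pin's foot at (257,202). I'll move above the hole and look again.

Call:
play_rows:
  steps:
    - [0.137,-0.029,0,0,0,0,-1]
    - [0.137,-0.029,0,0,0,0,-1]
    - [0,0,0.2,0,0,0,-1]
    - [0,0,0.14,0,0,0,-1]
    - [0,0,0,0,0,0,-1]

```text
t: 14.72
tool_pos: [0.5798, 0.0476, 0.1377]
tcp_rot: [-0.002, 0.122, 0.992, -0.0]
wrist_force: [-0.4, 0.4, -1.4]
opening: 0.0175
finger_force: 30.0
```

Call:
play_rows:
  steps:
    - [0,0,0,0,0,0,-1]
    - [0,0,0,0,0,0,-1]

```text
t: 14.98
tool_pos: [0.5814, 0.0477, 0.1402]
tcp_rot: [0.001, 0.122, 0.993, 0.0]
wrist_force: [0.2, -0.1, -1.3]
opening: 0.0173
finger_force: 30.0
```

```bash
python3 - <<'E'
from h import *
s=readout.sense();print(s['tool_pos'],s['tcp_rot'],s['t'])
im=save('wrist','w5.png')
for l,z in(('lid_hole',.056),('pin_tip',s['tool_pos'][2]-.0704)):
  for r in models.landmark_of(l,'wrist')[:2]: print(l,r,ray('wrist',r['at'],z,s))
t=s['tool_pos'];print(proj('wrist',t-[0,0,.0704],s),proj('wrist',[t[0],t[1],.056],s))
c=cv2.convertScaleAbs(im[140:240,200:325],alpha=1.2,beta=10)[:,:,::-1];cv2.imwrite('pics/w5c.png',cv2.resize(c,None,fx=6,fy=6,interpolation=cv2.INTER_CUBIC))
E
```

```text
[0.58144566 0.04769607 0.14015499] [1.03223552e-03 1.22200244e-01 9.92504920e-01 1.36895073e-04] 14.975
pin_tip {'at': [256.5, 202.4], 'conf': 0.69} [0.57996247 0.04707916 0.06975499]
[257.83513027 204.119383  ] [257.78534793 198.57012586]
```

View pics/w5c.png

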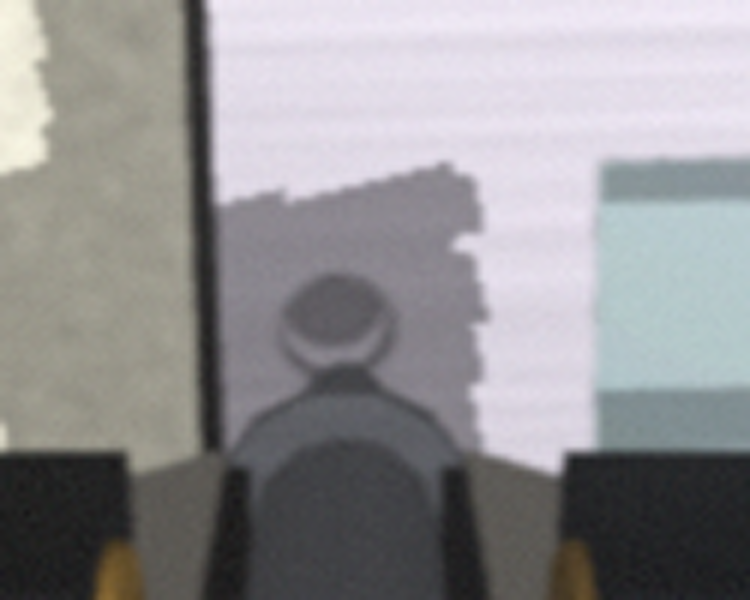

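The lid hole is centred at image (256,195). The spot straight under the pin should be near (257.5,198.6). I'll correct by about 2.8 mm along tool x and -0.8 mm along tool y, then descend gently.

Call:
play_rows:
  steps:
    - [0.018,-0.005,0,0,0,0,-1]
    - [0,0,0.05,0,0,0,-1]
    - [0,0,0.05,0,0,0,-1]
    - [0,0,0.04,0,0,0,-1]
    - [0,0,0,0,0,0,-1]

```text
t: 15.75
tool_pos: [0.5776, 0.0477, 0.1172]
tcp_rot: [-0.001, 0.122, 0.993, -0.0]
wrist_force: [-0.3, -0.2, -0.5]
opening: 0.0172
finger_force: 30.0
```

Call:
play_rows:
  steps:
    - [0,0,0.03,0,0,0,-1]
    - [0,0,0.03,0,0,0,-1]
    - [0,0,0.03,0,0,0,-1]
    - [0,0,0,0,0,0,-1]

```text
t: 16.25
tool_pos: [0.5777, 0.0477, 0.104]
tcp_rot: [-0.0, 0.122, 0.993, -0.0]
wrist_force: [-0.3, -0.4, -0.4]
opening: 0.0176
finger_force: 30.0
```

Call:
play_rows:
  steps:
    - [0,0,0.04,0,0,0,-1]
    - [0,0,0.04,0,0,0,-1]
    - [0,0,0.03,0,0,0,-1]
    - [0,0,0,0,0,0,-1]

```text
t: 16.75
tool_pos: [0.5778, 0.0477, 0.0875]
tcp_rot: [-0.0, 0.122, 0.993, 0.0]
wrist_force: [-0.0, -0.7, -0.4]
opening: 0.0176
finger_force: 30.0
```

Call:
play_rows:
  steps:
    - [0,0,0.02,0,0,0,-1]
    - [0,0,0.02,0,0,0,-1]
    - [0,0,0,0,0,0,-1]

```text
t: 17.12
tool_pos: [0.5782, 0.0474, 0.0823]
tcp_rot: [0.0, 0.122, 0.993, -0.0]
wrist_force: [-1.6, -2.8, 5.5]
opening: 0.0172
finger_force: 30.0
```

Call:
play_rows:
  steps:
    - [0,0,0.015,0,0,0,-1]
    - [0,0,0.015,0,0,0,-1]
    - [0,0,0,0,0,0,-1]

```text
t: 17.5
tool_pos: [0.5784, 0.0472, 0.0782]
tcp_rot: [0.001, 0.122, 0.993, -0.0]
wrist_force: [-1.4, -2.7, 6.8]
opening: 0.0175
finger_force: 30.0
```

Call:
play_rows:
  steps:
    - [0,0,0.01,0,0,0,-1]
    - [0,0,0.01,0,0,0,-1]
    - [0,0,0,0,0,0,-1]

```text
t: 17.88
tool_pos: [0.5786, 0.047, 0.0756]
tcp_rot: [0.001, 0.122, 0.993, -0.0]
wrist_force: [-2.1, -3.8, 8.6]
opening: 0.0171
finger_force: 30.0
```

Call:
play_rows:
  steps:
    - [0,0,0.01,0,0,0,-1]
    - [0,0,0,0,0,0,-1]
    - [0,0,0,0,0,0,-1]

```text
t: 18.25
tool_pos: [0.5788, 0.0469, 0.0747]
tcp_rot: [0.001, 0.122, 0.993, -0.0]
wrist_force: [-3.0, -4.1, 12.9]
opening: 0.0171
finger_force: 30.0
```

Call:
play_rows:
  steps:
    - [0,0,0.01,0,0,0,-1]
    - [0,0,0,0,0,0,-1]
    - [0,0,0,0,0,0,-1]

```text
t: 18.62
tool_pos: [0.5791, 0.0468, 0.0738]
tcp_rot: [0.002, 0.122, 0.993, -0.0]
wrist_force: [-3.3, -5.1, 15.9]
opening: 0.0173
finger_force: 30.0
```

Call:
play_rows:
  steps:
    - [0,0,0,0,0,0,-1]
    - [0,0,0,0,0,0,-1]
    - [0,0,0,0,0,0,-1]
    - [0,0,0,0,0,0,-1]

```text
t: 19.12
tool_pos: [0.5791, 0.0468, 0.0738]
tcp_rot: [0.002, 0.122, 0.993, -0.0]
wrist_force: [-4.1, -4.4, 16.3]
opening: 0.0177
finger_force: 30.0
```

```bash
python3 - <<'E'
from h import *
im=save('scene','s6.png')
c=im[110:250,200:350][:,:,::-1];cv2.imwrite('pics/s6c.png',cv2.resize(cv2.convertScaleAbs(c,alpha=1.5),None,fx=4,fy=4,interpolation=cv2.INTER_CUBIC))
E
```

```text
(no output)
```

View pics/s6c.png

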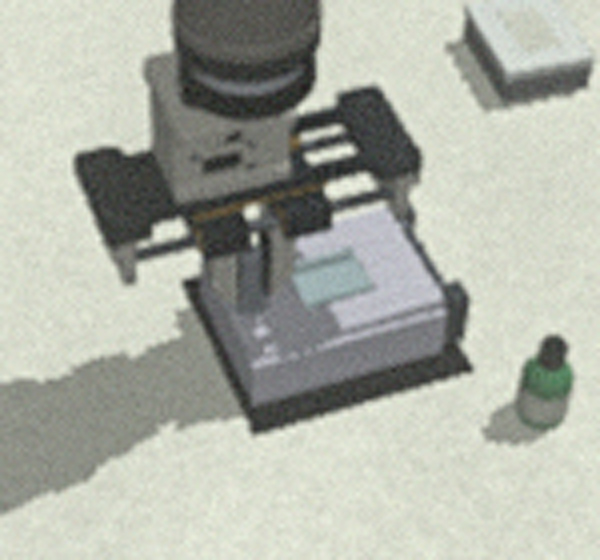

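The lid lies flat and shut, and the pin stands upright under the jaws at crop (262,290). The force is steady at about 16 N, so I'm handing in.

```bash
python3 -c "
from cell import ticket
print(ticket.close_job())"
```

```text
the job is handed in; nothing more can be done
None
```

I closed the lid and put the locking pin through it into the base hole. The job was handed in with the gripper still pressing the pin down at about 16 N on the shut lid; the hand-in gave no verdict.

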